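# Shut in the heat bulb and set its three controls

### The job

The bulb has been changed: with the fingertips, gently push the cubby's lid down until it is shut, then lightly press down the key on the round thermostat, then the one on the long timer, then the one on the square alarm box, in that order, so that each key stays down. Only touch things, never grasp or lift anything or raise the lid, and leave everything else on the shelf standing where it is.

Things in the scene. Friction and masses are not known exactly. Their poses are not given: they have to be found in the camera images.
- cubby: Open-topped oak box, 200 x 200 mm and 110 mm high, walls 12 mm, fixed to the shelf, with a white ceramic heat bulb inside. Its origin is the centre of its underside; its own +x points from the lid's free edge towards the hinge (away from the robot, give or take its yaw), z up. Box and lid must not be struck: a contact force over 20 N is too hard.
- lid (a joint): Hinge of the oak lid (206 x 206 mm, 12 mm thick) on top of the cubby, in rad: 0 is shut flat on the box, it grows as the lid swings up; a soft seal lets it go to -0.03. It begins part open (0.4 to 0.6), is balanced, stays at any angle and takes about 0.3 N m to turn (some 2 N, pushed down 140 mm from the hinge). Shut means below 0.06.
- lid_hinge (a point): Middle of the lid's hinged rim, on its top face: 122 mm above the shelf, over the cubby's far edge (100 mm along the cubby's +x). The hinge axis lies along the cubby's y, 12 mm below this point when the lid is shut.
- lid_edge (a point): Middle of the lid's free rim, on its top face; 206 mm from the hinge, it moves with the lid.
- thermostat: Thermostat: round white plastic housing, 80 mm across the foot and 72 mm across the top, 40 mm high, fixed to the shelf, with one round key, 34 mm across, in the middle of its top. Its origin is the centre of its underside on the shelf. A contact force over 20 N is too hard.
- thermostat_key (a joint): Travel of the thermostat's key, m: 0 with the key standing up, growing as it is pushed straight down, at most 0.010 (stop); about 2.5 N moves it, it stays down where it is pushed and it counts as set beyond 0.005.
- thermostat_top (a point): Centre of the top face of the thermostat's key, 54 mm above the shelf while the key is up; moves with the key.
- timer: Timer: long low white plastic housing, 100 mm (along its y) x 50 mm and 45 mm high, fixed to the shelf, with one bar-shaped key, 70 x 24 mm, in the middle of its top. Its origin is the centre of its underside on the shelf. A contact force over 20 N is too hard.
- timer_key (a joint): Travel of the timer's key, m: 0 with the key standing up, growing as it is pushed straight down, at most 0.010 (stop); about 2.5 N moves it, it stays down where it is pushed and it counts as set beyond 0.005.
- timer_top (a point): Centre of the top face of the timer's key, 59 mm above the shelf while the key is up; moves with the key.
- alarm: Alarm box: square, tallest of the three white plastic housings, 60 x 60 mm and 70 mm high, fixed to the shelf, with one square key, 30 x 30 mm, in the middle of its top. Its origin is the centre of its underside on the shelf. A contact force over 20 N is too hard.
- alarm_key (a joint): Travel of the alarm's key, m: 0 with the key standing up, growing as it is pushed straight down, at most 0.010 (stop); about 2.5 N moves it, it stays down where it is pushed and it counts as set beyond 0.005.
- alarm_top (a point): Centre of the top face of the alarm's key, 84 mm above the shelf while the key is up; moves with the key.
- hide: Loose white plastic reptile hide, 80 x 120 mm, 55 mm high, with a flat roof and a doorway in one long side, no key on it; leave alone. Origin: centre of its underside.
- dish: Loose glass feeding dish, 70 mm across, 25 mm high, standing among the controls; leave alone. Origin: centre of its underside.
- tong: Loose steel tong, 195 mm long (its x), 12 mm high, lying on the shelf on the robot's side of the cubby; leave alone. Origin: underside, mid-length.
- jar: Loose plastic jar with a twist cap, 66 mm across, 90 mm high, standing among the controls; leave alone. Origin: centre of its underside.
- spray: Loose plastic bottle, 64 mm across, 190 mm high, at the far side; leave alone. Origin: centre of its underside.
- mug: Loose ceramic mug, 76 mm across plus its handle, 80 mm high, on the robot's side of the controls; leave alone. Origin: centre of its underside.

How it is judged (in metres and radians):
On the way, in this order (a step that is already met when the one before it is completed fails the run):
1. the lid is pushed shut (value of joint lid below 0.06 rad), for 0.1 s.
2. then the thermostat key is pressed down (value of joint thermostat_key above 0.005 m), for 0.1 s.
3. then the timer key is pressed down (value of joint timer_key above 0.005 m), for 0.1 s.
4. then the alarm key is pressed down (value of joint alarm_key above 0.005 m), for 0.1 s.
At the end, for the whole second after the job is handed in: The lid is shut (below 0.06 rad), all three keys stay pressed down (more than 5 mm of their 10 mm), and every loose thing stands within 30 mm of where it began (value of joint lid below 0.06 rad and value of joint each of thermostat_key, timer_key, alarm_key above 0.005 m and distance of each of hide, dish, tong, jar, spray, mug from where it was at the start of the episode below 0.03 m); the robot touches nothing.
It fails at once if a key is pressed out of order: the thermostat's with the lid still open, the timer's before the thermostat's or the alarm's before the timer's ((value of joint thermostat_key above 0.004 m and value of joint lid above 0.08 rad) or (value of joint timer_key above 0.004 m and value of joint thermostat_key below 0.0045 m) or (value of joint alarm_key above 0.004 m and value of joint timer_key below 0.0045 m)).
It fails at once if the lid is raised beyond where it stood (value of joint lid above 0.68 rad).
It fails at once if the cubby, its lid or a control is struck with more than 20 N (contact force between any of the fingers, the arm and cubby above 20 N or contact force between any of the fingers, the arm and thermostat above 20 N or contact force between any of the fingers, the arm and timer above 20 N or contact force between any of the fingers, the arm and alarm above 20 N).
It fails at once if a loose thing is lifted, knocked or pushed away by more than 30 mm (distance of any of hide, dish, tong, jar, spray, mug from where it was at the start of the episode above 0.03 m).
It also fails if it takes over 61 s, if anything falls off the work surface, if the arm or the gripper's body presses on something with over 40 N, if the wrist force passes 120 N, or if a joint passes its speed limit or range.

### The arm

A 6-joint arm with a two-finger parallel gripper is mounted at the origin on the work surface. World frame = base frame: x ahead of the robot, y to its left, z up, the work surface at z = 0. Lengths are in m, angles in degrees, forces in N, time in s.
With the tool pointing down it reaches from about 0.35 to 0.875 m from the base axis. Payload 4.2 kg.
Tool frame: the origin (TCP) lies midway between the tips of the shut fingers; the grasp point (between the pads) lies 19 mm behind it; z points along the fingers, y is the line along which they close (so a half turn about z gives the same grasp; the last joint's range is limited). The gripper opens to 87 mm and grips with 3 to 60 N. Pads are 19 mm wide; open, the fingers measure 117 mm over their backs; the gripper's body (75 mm by 190 mm) begins 51 mm behind the grasp point.
Start: joints at [-51.876, 22.042, 0.453, 0, -68.411, -14.817], TCP at [0.247, -0.574, 0.223] pointing down, gripper open.
Joint ranges: [-179.83, 179.83], [-69.29, 118.12], [-61.27, 80.66], [-181.25, 117.63], [-171.15, -9.14], [-177.46, 177.46]. Speed limits (degrees/s): [159.86, 159.86, 180, 180, 180, 180].

### API

Orientations are given as a 3x3 rotation matrix whose columns are the frame's x, y, z axes.
In Python, from station import sense, capture, finish_job, silhouettes, landmark_of gives the robot as it stands.
- The arm moves only by the tool step_arm, never from a script. Its arguments are lists of equal length, an entry for each row: "linear": the shift along the tool's x, y, z in mm, a list of three; "delta_rot": the turn, a rotation vector about the tool's x, y, z in rad, a list of three; "grip": the finger opening in mm, from 0 to 87. A call has 1 to 10 rows; each row shifts and turns the commanded pose from where the row before left it, along the tool's axes as they then stand; what a row does not reach is not made up. A row lasts 1/8 s, in which the tool goes at most 62.5 mm and 10.7 degrees, less where a joint would pass 70% of its speed; a pose out of reach is approached as far as the arm can. A call with a gripper value outside its range is refused whole. The fingers move at their own pace and stop on an object; the grip force is fixed at half the most. Time passes only in rows, so rows that do not move let the fingers close. It gives the time, the measured TCP pose, the force, the opening and the grip force at its end, in the units of the state.
- sense(): the state, without advancing time (a new reading comes with each control period).
- capture(name): name is "scene" or "top" or "wrist"; returns a dict with "img" (480x640x3 uint8, red, green, blue), "fx", "fy", "cx", "cy" (pixels), "k1" (the pictures are not rectified: a ray, as slopes to the right and down, at radius r is drawn at 1 + k1 r^2 times it, then the intrinsics apply), "world_to_cam" (4x4, takes a point from world to camera coordinates); the wrist camera has in their place "mount" (4x4, takes a point from camera to tool coordinates, whose origin is the TCP and whose axes are the flange's). Camera axes: x right, y up, looking along -z (the intrinsics and any distortion apply to the point x, -y, -z); pixel columns grow to the right and rows downward; lengths in m; the calibration is good to about 2 mm. A picture is of the moment at which its call begins: read the wrist's pose just before it. There is no depth.
- finish_job(): hands the job in; it is judged then, once.
Trained networks look in the newest picture that a camera, given by its name, has taken for a name from the list of things; names that differ only in an ending like _2 or _b are one class to them, and where a whole thing is asked for, a point or a joint stands for the part that bears it (a point fixed in the world has none). Each returns a list of dicts, best first, with "score" (0 to 1); they miss things now and then, are a little off and sometimes report something else, mostly with a low value. They report only what shows in the picture. A call takes as long as a camera call.
- silhouettes(camera, label): "mask" (480x640 bool, what is visible of it) and "point" ([column, row] in pixels, amid what is visible of it).
- landmark_of(camera, label): "point" ([column, row] in pixels: a listed point, or the origin of a listed thing).
The state is a dict: "time_s": time; "joints": joint angles; "joint_velocities": joint speeds; "effort": joint torques, N m; "tcp_pos": TCP position; "ee_rot": TCP orientation; "wrist_force": force on the tool from outside, world axes, zero at the start; "moment": the same for the moment, N m; "gripper_width": opening from 0.0 (shut) to 1.0 (fully open); "gripper_force": force on a finger pad.
Only numpy, scipy, OpenCV 4.12 (cv2) and the standard library are available. Lean on these libraries where they do the work, as an engineer would, in place of code of your own. Each camera call takes 0.05 s, during which the arm holds its last target. There are 200 camera calls.

## Working session

There is one attempt and no reset: what is moved stays moved. The work goes in short steps, Python scripts to look and compute and a tool call to move; the robot and the scene stay as the last step left them, time stands still between calls to the robot, and variables do not carry over. Pictures are saved under pics/ and viewed, at most 10 in all, crops included, and the job is handed in when it is done.

Besides the shell and the picture viewer there is one more tool, called after "Request:" as name(argument=value, ...), one argument or row to a line, values as JSON. step_arm: Moves the arm, as the interface text tells. Its arguments: {"type":"object","properties":{"linear":{"type":"array"},"delta_rot":{"type":"array"},"grip":{"type":"array"}},"required":["linear","delta_rot","grip"]}

```bash
mkdir -p pics
cat > h.py <<'E'
import numpy as np, cv2
from station import *
def ray(c,p):
    u=np.array([(p[0]-c['cx'])/c['fx'],(p[1]-c['cy'])/c['fy']]);s=u.copy()
    for _ in range(20): s=u/(1+c['k1']*(s@s))
    W=np.linalg.inv(c['world_to_cam']); d=W[:3,:3]@np.array([s[0],-s[1],-1]); return W[:3,3],d
def atz(c,p,z):
    o,d=ray(c,p); return o+d*(z-o[2])/d[2]
def proj(c,P):
    q=c['world_to_cam']@np.append(P,1); s=np.array([q[0],-q[1]])/-q[2]; s=s*(1+c['k1']*(s@s))
    return s*[c['fx'],c['fy']]+[c['cx'],c['cy']]
def tri(rs):
    A=np.zeros((3,3));b=np.zeros(3)
    for o,d in rs:
        d=d/np.linalg.norm(d);M=np.eye(3)-np.outer(d,d);A+=M;b+=M@o
    return np.linalg.solve(A,b)
E
python3 - <<'E'
from h import *
C={n:capture(n) for n in('scene','top')}
for n in C: cv2.imwrite(f'pics/{n}0.png',C[n]['img'][:,:,::-1])
s=sense();print(s['time_s'],s['tcp_pos'],s['ee_rot'])
Z=dict(lid_hinge=.122,lid_edge=None,thermostat_top=.054,timer_top=.059,alarm_top=.084,cubby=0,thermostat=0,timer=0,alarm=0,hide=0,dish=0,tong=0,jar=0,spray=0,mug=0)
for k,z in Z.items():
    rs=[]
    for n in C:
        L=landmark_of(n,k)
        for l in L[:2]:
            print(k,n,round(l['score'],2),np.round(l['point']),'' if z is None else atz(C[n],l['point'],z).round(3))
        if L: rs.append(ray(C[n],L[0]['point']))
    if len(rs)==2: print('   tri',tri(rs).round(3))
E
```

```text
0.1 [ 0.24708007 -0.57349287  0.22158291] [[-9.18477300e-01 -3.95472791e-01 -8.49383323e-04]
 [-3.95473693e-01  9.18475648e-01  1.74429134e-03]
 [ 9.03181336e-05  1.93800076e-03 -9.99998118e-01]]
lid_hinge scene 0.94 [483. 226.] [0.705 0.284 0.122]
lid_hinge scene 0.19 [193. 222.] [ 0.479 -0.182  0.122]
lid_hinge top 0.95 [146. 155.] [0.702 0.285 0.122]
   tri [0.703 0.286 0.119]
lid_edge scene 0.69 [420. 131.] 
lid_edge top 0.78 [140. 256.] 
lid_edge top 0.29 [468. 213.] 
   tri [0.521 0.249 0.209]
thermostat_top scene 0.64 [137. 283.] [ 0.514 -0.309  0.054]
thermostat_top top 0.68 [490. 281.] [ 0.51  -0.313  0.054]
   tri [ 0.511 -0.312  0.051]
timer_top scene 0.58 [215. 405.] [ 0.781 -0.255  0.059]
timer_top top 0.56 [323. 294.] [ 0.481 -0.021  0.059]
   tri [ 0.51  -0.153 -0.705]
alarm_top scene 0.54 [238. 291.] [ 0.623 -0.154  0.084]
alarm_top top 0.55 [406. 214.] [ 0.62  -0.159  0.084]
   tri [ 0.621 -0.156  0.082]
cubby scene 0.75 [428. 227.] [0.597 0.266 0.   ]
thermostat scene 0.62 [144. 299.] [ 0.518 -0.313  0.   ]
thermostat top 0.72 [480. 282.] [ 0.512 -0.314  0.   ]
   t
[... 551 characters left out ...]
g scene 0.82 [346. 177.] [0.404 0.174 0.   ]
tong scene 0.49 [426. 229.] [0.6   0.259 0.   ]
tong top 0.73 [213. 334.] [0.402 0.179 0.   ]
   tri [ 0.401  0.178 -0.004]
jar scene 0.95 [172. 355.] [ 0.646 -0.297  0.   ]
jar top 0.94 [465. 212.] [ 0.643 -0.287  0.   ]
jar top 0.23 [212. 335.] [0.401 0.18  0.   ]
   tri [ 0.644 -0.294 -0.008]
spray scene 0.69 [215. 405.] [ 0.761 -0.257  0.   ]
spray scene 0.3 [209. 253.] [ 0.471 -0.167  0.   ]
spray top 0.56 [453. 154.] [ 0.758 -0.265  0.   ]
spray top 0.5 [404. 303.] [ 0.47  -0.172  0.   ]
   tri [ 0.759 -0.261 -0.001]
mug scene 0.8 [194. 221.] [ 0.381 -0.17   0.   ]
mug top 0.81 [402. 352.] [ 0.38  -0.168  0.   ]
   tri [ 0.38  -0.169 -0.003]
```

View pics/scene0.png

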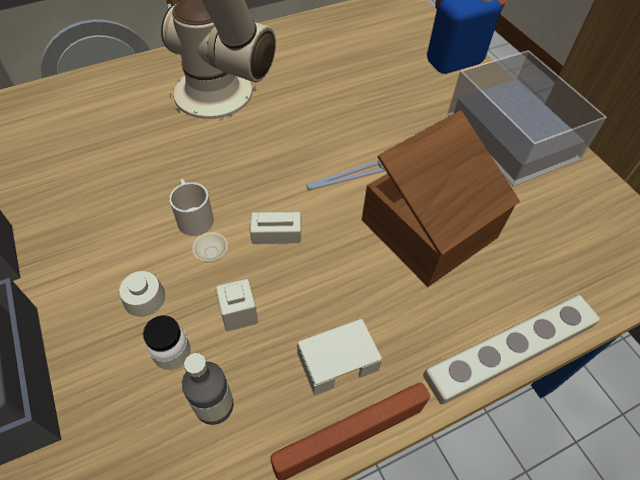

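View pics/top0.png

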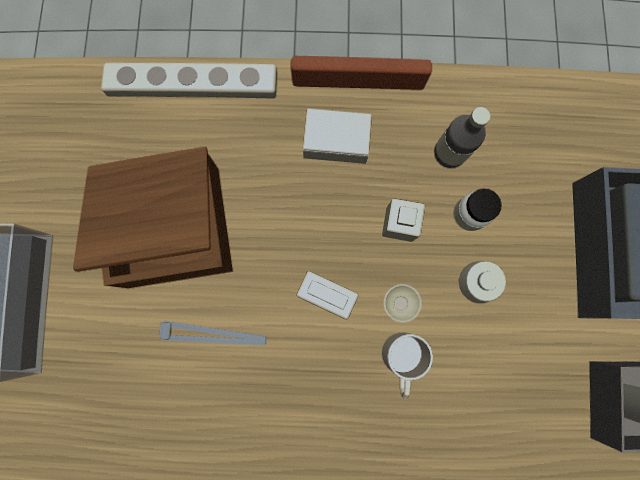

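The scene view shows the lid half open, with its free edge at (420,131). The thermostat is at (140,285), the timer at (276,225), the alarm at (236,295) and the spray at (205,390). The top view agrees; the scene camera's `timer_top` hit was actually the spray, so I reject it. The lid angle works out at about 0.43 rad. First I shut the fingers and travel over the lid.

Request:
step_arm(
  linear=[
    [0,0,-20],
    [0,0,-15],
    [-20,20,0],
    [-30,32,0],
    [-30,32,0],
    [-30,32,0],
    [-30,32,0],
    [-30,32,0],
    [-30,32,0],
    [-30,32,0],
  ],
  delta_rot=[
    [0,0,0],
    [0,0,0],
    [0,0,0],
    [0,0,0],
    [0,0,0],
    [0,0,0],
    [0,0,0],
    [0,0,0],
    [0,0,0],
    [0,0,0],
  ],
  grip=[0,0,0,0,0,0,0,0,0,0],
)

```text
time_s: 2.85
tcp_pos: [0.3624, -0.2576, 0.2582]
ee_rot: [[-0.918, -0.396, 0.001], [-0.396, 0.918, -0.0], [-0.001, -0.001, -1.0]]
wrist_force: [1.1, 0.2, 1.1]
gripper_width: 0.022
gripper_force: 0.0
```

Request:
step_arm(
  linear=[
    [-30,32,0],
    [-30,32,0],
    [-30,32,0],
    [-30,32,0],
    [-30,32,0],
    [-30,32,0],
    [-30,32,0],
    [-30,32,0],
    [-30,32,0],
    [-30,32,0],
  ],
  delta_rot=[
    [0,0,0],
    [0,0,0],
    [0,0,0],
    [0,0,0],
    [0,0,0],
    [0,0,0],
    [0,0,0],
    [0,0,0],
    [0,0,0],
    [0,0,0],
  ],
  grip=[0,0,0,0,0,0,0,0,0,0],
)

```text
time_s: 4.1
tcp_pos: [0.5113, 0.1553, 0.2582]
ee_rot: [[-0.918, -0.396, 0.001], [-0.396, 0.918, 0.001], [-0.001, 0.0, -1.0]]
wrist_force: [0.3, -0.9, -0.1]
gripper_width: 0.007
gripper_force: 0.0
```

```bash
cat > to.py <<'E'
import sys
from h import *
s=sense();R=np.array(s['ee_rot']);p=np.array(s['tcp_pos'])
print(s['time_s'],p.round(4),np.round(s['wrist_force'],1),(1e3*R.T@(np.array(list(map(float,sys.argv[1:4])))-p)).round(1))
E
python3 to.py 0.556 0.256 0.22
```

```text
4.1 [0.5113 0.1553 0.2582] [ 0.3 -0.9 -0.1] [-80.9  74.8  38.3]
```

Request:
step_arm(
  linear=[
    [-30,28,0],
    [-30,28,0],
    [-21,19,0],
    [0,0,20],
    [0,0,18],
    [0,0,10],
    [0,0,5],
    [0,0,5],
    [0,0,5],
  ],
  delta_rot=[
    [0,0,0],
    [0,0,0],
    [0,0,0],
    [0,0,0],
    [0,0,0],
    [0,0,0],
    [0,0,0],
    [0,0,0],
    [0,0,0],
  ],
  grip=[0,0,0,0,0,0,0,0,0],
)

```text
time_s: 5.22
tcp_pos: [0.5561, 0.2548, 0.1955]
ee_rot: [[-0.918, -0.396, 0.002], [-0.396, 0.918, 0.001], [-0.002, 0.0, -1.0]]
wrist_force: [-0.8, -1.3, 3.0]
gripper_width: 0.004
gripper_force: 1.0
```

```bash
python3 to.py 0.556 0.256 0.124
python3 - <<'E'
from h import *
c=capture('scene');cv2.imwrite('pics/s1.png',c['img'][60:300,300:600,::-1])
E
```

```text
5.225 [0.5561 0.2548 0.1955] [-0.8 -1.3  3. ] [-0.2  1.1 71.5]
```

View pics/s1.png

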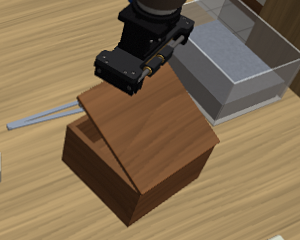

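The fingertips touch the lid near its free half at crop (133,92), with about 3 N, as expected. I keep pushing down gently.

Request:
step_arm(
  linear=[
    [0,0,5],
    [0,0,5],
    [0,0,5],
    [0,0,5],
    [0,0,5],
    [0,0,5],
    [0,0,5],
    [0,0,5],
  ],
  delta_rot=[
    [0,0,0],
    [0,0,0],
    [0,0,0],
    [0,0,0],
    [0,0,0],
    [0,0,0],
    [0,0,0],
    [0,0,0],
  ],
  grip=[0,0,0,0,0,0,0,0],
)

```text
time_s: 6.28
tcp_pos: [0.5555, 0.2546, 0.1542]
ee_rot: [[-0.918, -0.396, -0.0], [-0.396, 0.918, -0.0], [0.0, -0.0, -1.0]]
wrist_force: [-0.4, -0.4, 2.9]
gripper_width: 0.002
gripper_force: 1.1
```

```bash
python3 to.py 0.556 0.256 0.124
```

```text
6.275 [0.5555 0.2546 0.1542] [-0.4 -0.4  2.9] [-1.   1.1 30.2]
```

Request:
step_arm(
  linear=[
    [0,0,5],
    [0,0,5],
    [0,0,5],
    [0,0,4],
    [0,0,3],
    [0,0,3],
    [0,0,2],
    [0,0,2],
    [0,0,0],
    [0,0,0],
  ],
  delta_rot=[
    [0,0,0],
    [0,0,0],
    [0,0,0],
    [0,0,0],
    [0,0,0],
    [0,0,0],
    [0,0,0],
    [0,0,0],
    [0,0,0],
    [0,0,0],
  ],
  grip=[0,0,0,0,0,0,0,0,0,0],
)

```text
time_s: 7.52
tcp_pos: [0.5558, 0.2548, 0.1254]
ee_rot: [[-0.918, -0.396, 0.0], [-0.396, 0.918, 0.0], [-0.001, 0.0, -1.0]]
wrist_force: [0.3, 0.2, 1.0]
gripper_width: 0.004
gripper_force: 0.0
```

Request:
step_arm(
  linear=[
    [0,0,1],
    [0,0,1],
    [0,0,0],
  ],
  delta_rot=[
    [0,0,0],
    [0,0,0],
    [0,0,0],
  ],
  grip=[0,0,0],
)

```text
time_s: 7.9
tcp_pos: [0.5558, 0.2548, 0.1237]
ee_rot: [[-0.918, -0.396, 0.0], [-0.396, 0.918, 0.0], [-0.0, 0.0, -1.0]]
wrist_force: [0.3, 0.6, 2.5]
gripper_width: 0.006
gripper_force: 0.8
```

Request:
step_arm(
  linear=[
    [0,0,-5],
    [0,0,-20],
    [0,0,-35],
    [0,0,-40],
    [0,0,-30],
  ],
  delta_rot=[
    [0,0,0],
    [0,0,0],
    [0,0,0],
    [0,0,0],
    [0,0,0],
  ],
  grip=[0,0,0,0,0],
)

```text
time_s: 8.52
tcp_pos: [0.5559, 0.2547, 0.2556]
ee_rot: [[-0.918, -0.396, 0.002], [-0.396, 0.918, 0.001], [-0.002, 0.0, -1.0]]
wrist_force: [0.2, 0.5, 0.4]
gripper_width: 0.009
gripper_force: 0.0
```

```bash
python3 to.py 0.511 -0.312 0.255
python3 - <<'E'
from h import *
c=capture('scene');cv2.imwrite('pics/s2.png',c['img'][60:300,300:600,::-1])
rs={}
for n in('scene','top'):
    capture(n) if n=='top' else 0
for n in('scene','top'):
    d=capture(n)
    for k in('lid_edge','lid_hinge'):
        L=landmark_of(n,k)
        if L: rs.setdefault(k,[]).append(ray(d,L[0]['point'])); print(n,k,L[0]['score'],L[0]['point'])
for k in rs:
    if len(rs[k])==2: print(k,tri(rs[k]))
E
```

```text
8.525 [0.5559 0.2547 0.2556] [0.2 0.5 0.4] [ 265.5 -502.7   -0. ]
scene lid_edge 0.21 [133.6, 279.3]
scene lid_hinge 0.86 [479.9, 224.4]
top lid_edge 0.67 [160.9, 275.1]
top lid_hinge 0.97 [145.2, 157.1]
lid_edge [ 0.59460201 -0.0743788   0.40599572]
lid_hinge [0.69823095 0.28433679 0.12086837]
```

View pics/s2.png

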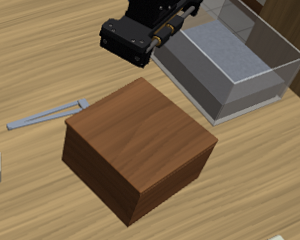

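The lid lies flat on the box at crop (140,135), so it is shut. Next is the thermostat.

Request:
step_arm(
  linear=[
    [10,-18,0],
    [19,-36,0],
    [19,-36,0],
    [19,-36,0],
    [19,-36,0],
    [19,-36,0],
    [19,-36,0],
    [19,-36,0],
    [19,-36,0],
    [19,-36,0],
  ],
  delta_rot=[
    [0,0,0],
    [0,0,0],
    [0,0,0],
    [0,0,0],
    [0,0,0],
    [0,0,0],
    [0,0,0],
    [0,0,0],
    [0,0,0],
    [0,0,0],
  ],
  grip=[0,0,0,0,0,0,0,0,0,0],
)

```text
time_s: 10.18
tcp_pos: [0.5235, -0.1331, 0.2533]
ee_rot: [[-0.919, -0.395, -0.001], [-0.395, 0.919, -0.0], [0.001, 0.0, -1.0]]
wrist_force: [-0.0, 0.1, -0.8]
gripper_width: 0.012
gripper_force: 0.0
```

Request:
step_arm(
  linear=[
    [19,-36,0],
    [19,-36,0],
    [19,-36,0],
    [19,-36,0],
    [8,-17,0],
    [0,0,40],
    [0,0,40],
    [0,0,40],
    [0,0,30],
    [0,0,20],
  ],
  delta_rot=[
    [0,0,0],
    [0,0,0],
    [0,0,0],
    [0,0,0],
    [0,0,0],
    [0,0,0],
    [0,0,0],
    [0,0,0],
    [0,0,0],
    [0,0,0],
  ],
  grip=[0,0,0,0,0,0,0,0,0,0],
)

```text
time_s: 11.42
tcp_pos: [0.51, -0.3117, 0.0817]
ee_rot: [[-0.918, -0.396, -0.003], [-0.396, 0.918, 0.001], [0.002, 0.002, -1.0]]
wrist_force: [0.5, -0.8, -0.0]
gripper_width: 0.007
gripper_force: 0.0
```

```bash
python3 to.py 0.511 -0.312 0.054
python3 - <<'E'
from h import *
c=capture('scene');cv2.imwrite('pics/s3.png',cv2.resize(c['img'][180:380,60:300,::-1],None,fx=2,fy=2))
E
```

```text
11.425 [ 0.51   -0.3117  0.0817] [ 0.5 -0.8 -0. ] [-0.9 -0.7 27.7]
```

View pics/s3.png

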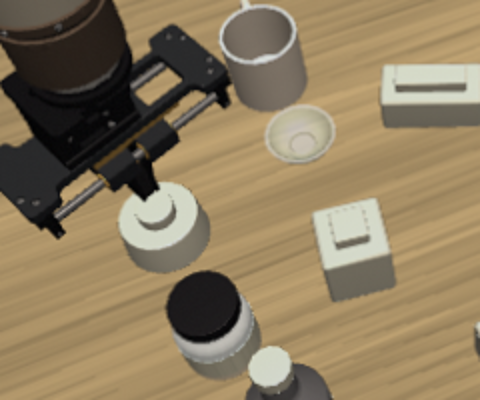

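The fingertips are above the thermostat key at crop (150,195), clear of the mug, dish and jar. I press down about 8 mm.

Request:
step_arm(
  linear=[
    [0,0,15],
    [0,0,8],
    [0,0,3],
    [0,0,2],
    [0,0,2],
    [0,0,2],
    [0,0,2],
    [0,0,1],
    [0,0,0],
    [0,0,0],
  ],
  delta_rot=[
    [0,0,0],
    [0,0,0],
    [0,0,0],
    [0,0,0],
    [0,0,0],
    [0,0,0],
    [0,0,0],
    [0,0,0],
    [0,0,0],
    [0,0,0],
  ],
  grip=[0,0,0,0,0,0,0,0,0,0],
)

```text
time_s: 12.72
tcp_pos: [0.5116, -0.3123, 0.0486]
ee_rot: [[-0.918, -0.396, 0.001], [-0.396, 0.918, -0.0], [-0.001, -0.001, -1.0]]
wrist_force: [0.7, -0.3, 1.8]
gripper_width: 0.002
gripper_force: 1.0
```

Request:
step_arm(
  linear=[
    [0,0,1],
    [0,0,1],
    [0,0,1],
    [0,0,0],
    [0,0,0],
  ],
  delta_rot=[
    [0,0,0],
    [0,0,0],
    [0,0,0],
    [0,0,0],
    [0,0,0],
  ],
  grip=[0,0,0,0,0],
)

```text
time_s: 13.35
tcp_pos: [0.5114, -0.3122, 0.0455]
ee_rot: [[-0.918, -0.396, 0.0], [-0.396, 0.918, -0.0], [-0.0, -0.0, -1.0]]
wrist_force: [1.5, -0.7, 1.8]
gripper_width: 0.007
gripper_force: 0.9
```

Request:
step_arm(
  linear=[
    [0,0,-5],
    [0,0,-20],
    [0,0,-40],
    [0,0,-40],
    [0,0,-25],
  ],
  delta_rot=[
    [0,0,0],
    [0,0,0],
    [0,0,0],
    [0,0,0],
    [0,0,0],
  ],
  grip=[0,0,0,0,0],
)

```text
time_s: 13.98
tcp_pos: [0.5109, -0.3121, 0.1774]
ee_rot: [[-0.918, -0.396, 0.001], [-0.396, 0.918, -0.0], [-0.001, -0.0, -1.0]]
wrist_force: [0.4, 0.6, 0.0]
gripper_width: 0.009
gripper_force: 0.0
```

```bash
python3 to.py 0.482 -0.023 0.17
python3 - <<'E'
from h import *
c=capture('scene');cv2.imwrite('pics/s4.png',cv2.resize(c['img'][180:380,60:320,::-1],None,fx=2,fy=2))
t=capture('top')
for k,z in(('thermostat_top',.046),('timer_top',.059),('alarm_top',.084)):
  for n,d in(('scene',c),('top',t)):
    for l in landmark_of(n,k)[:2]: print(k,n,round(l['score'],2),np.round(l['point']),atz(d,l['point'],z).round(3))
E
```

```text
13.975 [ 0.5109 -0.3121  0.1774] [0.4 0.6 0. ] [-87.8 277.    7.4]
thermostat_top scene 0.69 [138. 284.] [ 0.512 -0.309  0.046]
timer_top scene 0.56 [274. 218.] [ 0.487 -0.03   0.059]
timer_top top 0.7 [327. 292.] [ 0.484 -0.027  0.059]
alarm_top scene 0.54 [236. 292.] [ 0.623 -0.157  0.084]
alarm_top top 0.6 [408. 215.] [ 0.619 -0.163  0.084]
```

View pics/s4.png

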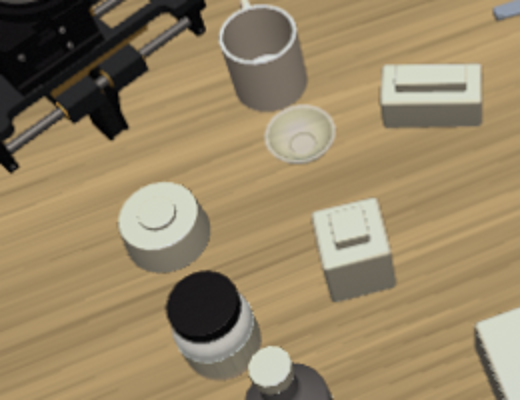

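The thermostat key at crop (155,208) is down, and the timer and alarm keys are still up. Next is the timer, at about (0.484, -0.026).

Request:
step_arm(
  linear=[
    [-11,34,0],
    [-11,34,0],
    [-11,34,0],
    [-11,34,0],
    [-11,34,0],
    [-11,34,0],
    [-11,34,0],
    [-11,35,0],
    [0,0,40],
    [0,0,40],
  ],
  delta_rot=[
    [0,0,0],
    [0,0,0],
    [0,0,0],
    [0,0,0],
    [0,0,0],
    [0,0,0],
    [0,0,0],
    [0,0,0],
    [0,0,0],
    [0,0,0],
  ],
  grip=[0,0,0,0,0,0,0,0,0,0],
)

```text
time_s: 15.62
tcp_pos: [0.4839, -0.026, 0.0945]
ee_rot: [[-0.918, -0.397, 0.0], [-0.397, 0.918, 0.0], [-0.0, 0.0, -1.0]]
wrist_force: [-0.6, -0.1, -0.2]
gripper_width: 0.003
gripper_force: 0.0
```

Request:
step_arm(
  linear=[
    [0,0,12],
    [0,0,12],
    [0,0,5],
    [0,0,2],
    [0,0,2],
    [0,0,2],
    [0,0,2],
    [0,0,1],
    [0,0,0],
    [0,0,0],
  ],
  delta_rot=[
    [0,0,0],
    [0,0,0],
    [0,0,0],
    [0,0,0],
    [0,0,0],
    [0,0,0],
    [0,0,0],
    [0,0,0],
    [0,0,0],
    [0,0,0],
  ],
  grip=[0,0,0,0,0,0,0,0,0,0],
)

```text
time_s: 16.88
tcp_pos: [0.4843, -0.0266, 0.0577]
ee_rot: [[-0.918, -0.396, 0.0], [-0.396, 0.918, 0.0], [-0.0, -0.0, -1.0]]
wrist_force: [0.1, 0.2, 3.0]
gripper_width: 0.006
gripper_force: 1.2
```

Touching at 58 mm. I press about 7 mm further, to z ≈ 0.051.

Request:
step_arm(
  linear=[
    [0,0,2],
    [0,0,2],
    [0,0,1],
    [0,0,1],
    [0,0,1],
    [0,0,0],
    [0,0,0],
  ],
  delta_rot=[
    [0,0,0],
    [0,0,0],
    [0,0,0],
    [0,0,0],
    [0,0,0],
    [0,0,0],
    [0,0,0],
  ],
  grip=[0,0,0,0,0,0,0],
)

```text
time_s: 17.75
tcp_pos: [0.4841, -0.0266, 0.0504]
ee_rot: [[-0.918, -0.396, 0.0], [-0.396, 0.918, 0.0], [-0.0, 0.0, -1.0]]
wrist_force: [1.1, 0.1, 1.2]
gripper_width: 0.008
gripper_force: 0.5
```

Request:
step_arm(
  linear=[
    [0,0,-5],
    [0,0,-20],
    [0,0,-40],
    [0,0,-40],
    [0,0,-25],
  ],
  delta_rot=[
    [0,0,0],
    [0,0,0],
    [0,0,0],
    [0,0,0],
    [0,0,0],
  ],
  grip=[0,0,0,0,0],
)

```text
time_s: 18.38
tcp_pos: [0.4841, -0.0266, 0.1826]
ee_rot: [[-0.918, -0.396, 0.002], [-0.396, 0.918, 0.001], [-0.002, -0.0, -1.0]]
wrist_force: [-0.1, -0.3, -0.3]
gripper_width: 0.003
gripper_force: 0.0
```

```bash
python3 to.py 0.621 -0.158 0.18
python3 - <<'E'
from h import *
c=capture('scene');cv2.imwrite('pics/s5.png',cv2.resize(c['img'][180:380,60:320,::-1],None,fx=2,fy=2))
E
```

```text
18.375 [ 0.4841 -0.0266  0.1826] [-0.1 -0.3 -0.3] [ -73.7 -174.8    2.8]
```

View pics/s5.png

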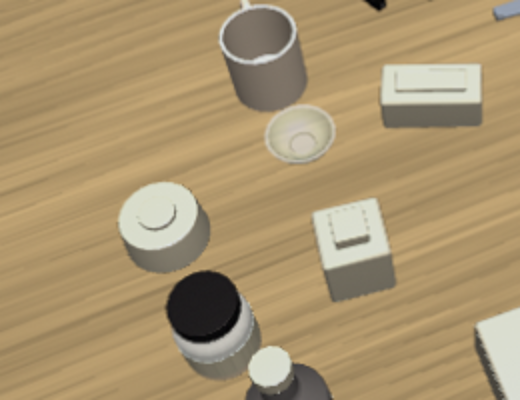

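The timer key at crop (430,80) is down; the alarm key is still up. Next is the alarm. The gripper body stays about 20 mm or more clear of the spray.

Request:
step_arm(
  linear=[
    [-12,-29,0],
    [-12,-29,0],
    [-12,-29,0],
    [-12,-29,0],
    [-13,-29,0],
    [-13,-30,0],
    [0,0,30],
    [0,0,30],
    [0,0,12],
    [0,0,0],
  ],
  delta_rot=[
    [0,0,0],
    [0,0,0],
    [0,0,0],
    [0,0,0],
    [0,0,0],
    [0,0,0],
    [0,0,0],
    [0,0,0],
    [0,0,0],
    [0,0,0],
  ],
  grip=[0,0,0,0,0,0,0,0,0,0],
)

```text
time_s: 19.68
tcp_pos: [0.6207, -0.1581, 0.1078]
ee_rot: [[-0.918, -0.396, -0.002], [-0.396, 0.918, -0.0], [0.002, 0.001, -1.0]]
wrist_force: [0.1, -0.2, 0.7]
gripper_width: 0.003
gripper_force: 0.0
```

Request:
step_arm(
  linear=[
    [0,0,10],
    [0,0,8],
    [0,0,3],
    [0,0,2],
    [0,0,2],
    [0,0,2],
    [0,0,2],
    [0,0,1],
    [0,0,0],
    [0,0,0],
  ],
  delta_rot=[
    [0,0,0],
    [0,0,0],
    [0,0,0],
    [0,0,0],
    [0,0,0],
    [0,0,0],
    [0,0,0],
    [0,0,0],
    [0,0,0],
    [0,0,0],
  ],
  grip=[0,0,0,0,0,0,0,0,0,0],
)

```text
time_s: 20.92
tcp_pos: [0.6215, -0.1581, 0.0786]
ee_rot: [[-0.918, -0.396, 0.0], [-0.396, 0.918, -0.0], [-0.0, -0.0, -1.0]]
wrist_force: [0.1, 1.2, 1.8]
gripper_width: 0.005
gripper_force: 1.0
```

Request:
step_arm(
  linear=[
    [0,0,1],
    [0,0,1],
    [0,0,1],
    [0,0,0],
    [0,0,0],
  ],
  delta_rot=[
    [0,0,0],
    [0,0,0],
    [0,0,0],
    [0,0,0],
    [0,0,0],
  ],
  grip=[0,0,0,0,0],
)

```text
time_s: 21.55
tcp_pos: [0.6214, -0.1581, 0.0755]
ee_rot: [[-0.918, -0.396, 0.0], [-0.396, 0.918, -0.0], [-0.0, -0.0, -1.0]]
wrist_force: [-0.3, -0.8, 1.7]
gripper_width: 0.007
gripper_force: 0.7
```

Request:
step_arm(
  linear=[
    [0,0,-5],
    [0,0,-20],
    [0,0,-40],
    [0,0,-40],
    [0,0,-40],
    [0,0,-30],
    [30,0,0],
    [40,0,0],
    [40,0,0],
    [40,0,0],
  ],
  delta_rot=[
    [0,0,0],
    [0,0,0],
    [0,0,0],
    [0,0,0],
    [0,0,0],
    [0,0,0],
    [0,0,0],
    [0,0,0],
    [0,0,0],
    [0,0,0],
  ],
  grip=[0,0,0,0,0,0,0,0,0,0],
)

```text
time_s: 22.8
tcp_pos: [0.4818, -0.2177, 0.2504]
ee_rot: [[-0.918, -0.396, -0.001], [-0.396, 0.918, 0.0], [0.001, 0.001, -1.0]]
wrist_force: [0.3, 0.4, -0.1]
gripper_width: 0.003
gripper_force: 0.0
```

```bash
python3 to.py 0.621 -0.158 0.18
python3 - <<'E'
from h import *
c=capture('scene');cv2.imwrite('pics/s6.png',c['img'][:,:,::-1])
E
```

```text
22.8 [ 0.4818 -0.2177  0.2504] [ 0.3  0.4 -0.1] [-151.5   -0.3   70.2]
```

View pics/s6.png

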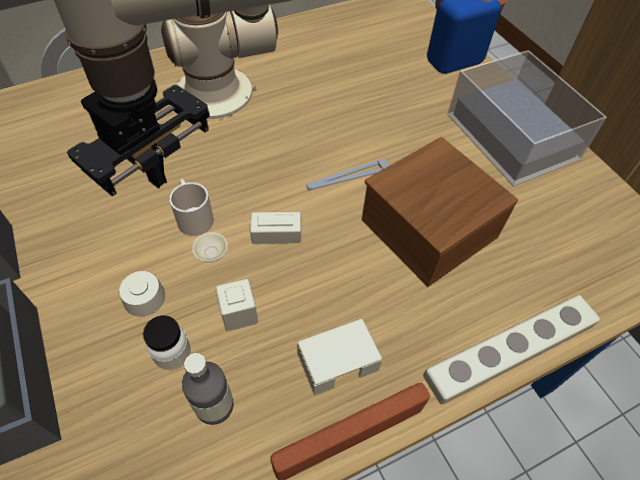

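The lid is shut at (440,195), and all three keys are down at (138,287), (275,220) and (235,294). The loose things have not moved and the arm is clear, so I hand in.

```bash
python3 -c "
from station import *
print(finish_job())"
```

```text
the job is handed in; nothing more can be done
None
```

I pushed the lid shut, then pressed the thermostat, timer and alarm keys down in that order. The last picture showed the loose things where they began and the arm touching nothing, and I handed the job in at about 23 s; no verdict came back.

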